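Hang a gauge holder on the twin pins of a measuring stand

TASK

Pick up the blue gauge holder by its orange rib and hang it by its two holes on the two pins of the white-faced measuring stand: push it right back against the face, let it settle down into the pin grooves, and let go. The white face plate and its pins are clamped at an unmeasured height, so find it gently, without forcing the holder or the hand against the stand, and leave the other things alone.

Things in the scene. Friction and masses are not known exactly. Their poses are not given: they have to be found in the camera images.
- holder: Blue gauge holder, 0.27-0.49 kg, standing on the table. Origin: middle of the bottom edge of its flat rear face; z up, x out of the rear face (the side that goes against the stand), y along the width. Back plate 110 wide (y), 90 tall, x -8 to 0 mm. A ledge at the bottom, 110 wide, 8 thick, reaches to x -66 mm, with four fixed studs up to z 26 mm at x -50, y +-22 and +-40 mm.
- grip (a point): Middle of the grip zone on the holder's orange rib: at holder x -42, y 0, z 72 mm; holder's axes. The rib is 14 mm thick (y), runs from holder x -64 to -8 and z 8 to 90 mm, and is to be gripped across its thickness from above.
- hole_left (a point): Centre of the holder's left hole at its rear face (holder x 0, y +36, z 72 mm). Round, 16 mm diameter, straight through the 8 mm plate.
- hole_right (a point): Centre of the other, equal hole (holder x 0, y -36, z 72 mm).
- stand: Measuring stand, fixed to the table, rigid. Origin: on the table, in the plane of the white front face, middle of its width; z up, x from the face into the stand, y along the face. The white face plate (130 wide, 120 tall) carries two pins towards -x. A dark column behind it, from x 14 mm back, reaches 214 mm up.
- pin_mid (a point): Point on the stand between the two pins in the face plane, at the MIDDLE of their height range (150 mm up), not at their true height: plate and pins are clamped together, firmly, with the pin axes anywhere from 135 to 165 mm above the table, unmeasured. Pins at stand y +36 and -36 mm, equally high; the plate's top edge is 25 mm above, its bottom edge 95 mm below the pin axes.
- pin_nose (a point): Same height as pin_mid, 22 mm in front of the face, level with the pin ends. Each pin is 22 mm long: next to the face a groove (neck 7 mm diameter, 12 long), then a brass head 12 mm diameter, 10 long, its nose chamfered 1.5 mm. In a hung holder the 16 mm holes rest on the necks, hole centres 4.5 mm below the pin axes.
- vee_block: Bystander: dark steel vee block 60 x 50 x 44 mm, origin under its centre.
- ring_gauge: Bystander: steel setting disc 60 mm diameter, 22 mm high, origin under its centre.
- gauge_case: Bystander: wooden case 100 x 70 x 35 mm, origin under its centre.
- driver: Bystander: screwdriver lying on the table.
Not all that is in view belongs to the job. Of the things that look like the holder, take the one that is farthest to the robot's left at the start. Of the things that look like the stand, the smallest one is meant.

How it is judged:
On the way, in this order (a step that is already met when the one before it is completed fails the run):
1. the holder is lifted clear of the table (height (world z) of holder above 0.03 m), for 0.2 s.
2. the holder, level and square, is pushed back over both pins against the face (x of holder in the frame of stand above -0.004 m and y of holder in the frame of stand between -0.006 and 0.006 m and angle between holder's own z axis and vertical below 0.1 rad and height (world z) of holder between 0.05 and 0.1 m), for 0.1 s.
At the end, for the whole second after the job is handed in: The holder hangs at rest on both pins of the stand, clear of the table (bottom edge 50 to 100 mm up), its rear face within 4 mm of the white face, within 6 mm of the middle sideways, upright and square to the face within 0.06 rad, and let go (x of holder in the frame of stand between -0.004 and 0.003 m and y of holder in the frame of stand between -0.006 and 0.006 m and height (world z) of holder between 0.05 and 0.1 m and angle between holder's own z axis and vertical below 0.06 rad and angle between the x axis of holder and the x axis of stand, either way round below 0.06 rad and contact force between holder and stand above 1 N and linear speed of holder below 0.01 m/s and angular speed of holder below 0.1 rad/s); the robot touches nothing.
It fails at once if the holder is forced against the stand or its pins (over 35 N) (contact force between holder and stand above 35 N).
It fails at once if the robot itself hits the stand (over 10 N) (contact force between the arm and stand above 10 N).
It fails at once if the fingers press on the stand (over 15 N) (contact force between the fingers and stand above 15 N).
It fails at once if a bystander is disturbed (moved over 20 mm) (distance of any of vee_block, ring_gauge, gauge_case, driver from where it was at the start of the episode above 0.02 m).
It also fails if it takes over 58 s, if anything falls off the work surface, if the arm or the gripper's body presses on something with over 40 N, if the wrist force passes 120 N, or if a joint passes its speed limit or range.

ROBOT

A 6-joint arm with a two-finger parallel gripper is mounted at the origin on the work surface. World frame = base frame: x ahead of the robot, y to its left, z up, the work surface at z = 0. Lengths are in m, angles in rad, forces in N, time in s.
With the tool pointing down it reaches from about 0.3 to 0.875 m from the base axis. Payload 6.4 kg.
Tool frame: the origin (TCP) lies between the finger pads; the fingertips stand 22 mm ahead of it and the grasp point (between the pads) lies 3 mm ahead of it (robot.tip_reach is the distance from the TCP to the fingertips, in m); z points along the fingers, y is the line along which they close (so a half turn about z gives the same grasp; the last joint's range is limited). The gripper opens to 85 mm and grips with 20 to 120 N. Pads are 22 mm wide; open, the fingers measure 114 mm over their backs; the gripper's body (76 mm by 85 mm) begins 54 mm behind the grasp point. The pads swing forward as they close: fully open they stand 13 mm farther back than shut.
Start: joints at [0.898, 0.181, 1.607, -0, 1.354, -0.206], TCP at [0.259, 0.514, 0.253] pointing down, gripper open.
Joint ranges: [-2.99, 2.99], [-0.89, 2.07], [0.3, 2.58], [-1.14, 4.28], [0, 2.63], [-3.12, 3.12]. Speed limits (rad/s): [2.57, 2.57, 3.01, 3.14, 3.14, 3.14].

INTERFACE

Orientations are given as a unit quaternion [x, y, z, w].
In Python, from cell import robot, camera, get_calibration, masks_of, spot_point gives the robot as it stands.
- The arm moves only by the shell command python3 -m crank 'ROWS' [FORCE]. ROWS is JSON, a list of rows, each an object of numbers: "dx", "dy", "dz": the shift along the tool's x, y, z in cm; "wx", "wy", "wz": the turn, a rotation vector about the tool's x, y, z in rad; "grip": the opening, from 0 (shut) to 1 (fully open). In form: [{"dx": .., "dy": .., "dz": .., "wx": .., "wy": .., "wz": .., "grip": ..}, ...]. A call has 1 to 12 rows; each row shifts and turns the commanded pose from where the row before left it, along the tool's axes as they then stand; what a row does not reach is not made up. A row lasts 1/8 s, in which the tool goes at most 62.5 mm and 10.7 degrees, less where a joint would pass 70% of its speed; a pose out of reach is approached as far as the arm can. A call is refused whole if a number of a shift passes 6.25 or a number of a turn 0.188, either way. A call with a gripper value outside its range is refused whole. The fingers move at their own pace and stop on an object; FORCE is the grip in N (left out, the last holds). Time passes only in rows, so rows that do not move let the fingers close. It gives the time, the measured TCP pose, the force, the opening and the grip force at its end, in the units of the state.
- robot.get_state(): the state, without advancing time (a new reading comes with each control period).
- camera(name): name is "scene" or "side" or "wrist"; returns the picture (480x640x3 uint8, blue, green, red); there is no depth.
- get_calibration(name): a dict with "K" (3x3 intrinsics, pixels), "camera_from_world" (4x4, takes a point from world to camera coordinates). Camera axes: x right, y down, z forward; pixel columns grow to the right and rows downward; lengths in m; the calibration is good to about 2 mm. The wrist camera is an equidistant fisheye: a pixel r from the principal point sees the ray r / f radians off the axis. A picture is of the moment at which its call begins: read the wrist's pose just before it. get_calibration takes no time and is no camera call; for the wrist camera it gives the pose at the moment of the call.
- robot.hand_in(): hands the job in; it is judged then, once.
Trained networks look in the newest picture that a camera, given by its name, has taken for a name from the list of things; names that differ only in an ending like _2 or _b are one class to them, and where a whole thing is asked for, a point or a joint stands for the part that bears it (a point fixed in the world has none). Each returns a list of dicts, best first, with "p" (0 to 1); they miss things now and then, are a little off and sometimes report something else, mostly with a low value. They report only what shows in the picture. A call takes as long as a camera call. They do not tell look-alikes from the thing itself.
- masks_of(camera, thing): "region" (480x640 bool, what is visible of it) and "location" ([column, row] as shares, 0 to 1, of the picture: columns of its width, rows of its height, amid what is visible of it).
- spot_point(camera, thing): "location" ([column, row] as shares, 0 to 1, of the picture: columns of its width, rows of its height: a listed point, or the origin of a listed thing).
The state is a dict: "time_s": time; "q": joint angles; "qvel": joint speeds; "joint_efforts": joint torques, N m; "eef_pos": TCP position; "tcp_rot": TCP orientation; "wrist_force": force on the tool from outside, world axes, zero at the start; "ft_torque": the same for the moment, N m; "width": finger opening in m; "gripper_force": force on a finger pad.
Only numpy, scipy, OpenCV 4.12 (cv2) and the standard library are available. Lean on these libraries where they do the work, as an engineer would, in place of code of your own. Each camera call takes 0.05 s, during which the arm holds its last target. There are 200 camera calls.

## Working session

There is one attempt and no reset: what is moved stays moved. The work goes in short steps, Python scripts to look and compute and a shell command to move; the robot and the scene stay as the last step left them, time stands still between calls to the robot, and variables do not carry over. Pictures are saved under pics/ and viewed, at most 13 in all, crops included, and the job is handed in when it is done.

```bash
ls; mkdir -p pics; python3 - <<'E'
from cell import robot,camera,get_calibration,masks_of,spot_point
import cv2,numpy as np
s=robot.get_state();print(s)
ims=[]
for c in["scene","side"]:
    im=camera(c);cv2.imwrite(f"pics/{c}0.png",im)
    for t in["holder","grip","hole_left","hole_right","stand","pin_mid","pin_nose"]:
        print(c,t,[(round(d["p"],2),np.round(np.array(d["location"])*[640,480],1).tolist()) for d in spot_point(c,t)][:6])
    k=get_calibration(c);print(k["K"],np.round(k["camera_from_world"],4).tolist())
E
```

```text
pics
{'time_s': 0.0, 'q': array([ 8.97695362e-01,  1.81501900e-01,  1.60801341e+00, -1.62816447e-05,
        1.35379378e+00, -2.06304204e-01]), 'qvel': array([ 0.00111763, -0.00133066,  0.0015766 ,  0.00125918,  0.00106671,
       -0.00049029]), 'joint_efforts': array([ 4.97059027e-04, -4.44883740e+01, -3.51324892e+01, -3.07416858e-04,
        9.19471640e-03,  2.69069051e-05]), 'eef_pos': array([0.25842946, 0.51307715, 0.25240351]), 'tcp_rot': array([ 2.31283293e-01,  9.72886068e-01, -7.79967468e-04, -3.58126215e-04]), 'wrist_force': array([-0.21722945,  0.21472011, -0.48542404]), 'ft_torque': array([-0.00487038, -0.01894601,  0.05646398]), 'gripper_force': 0.0, 'width': 0.08555247319375363}
scene holder [(0.84, [254.8, 371.8]), (0.73, [215.8, 332.4]), (0.71, [297.0, 313.9])]
scene grip [(0.95, [198.7, 308.6]), (0.93, [255.9, 333.4]), (0.66, [308.3, 297.5])]
scene hole_left [(0.76, [225.2, 302.7]), (0.7, [285.5, 300.8]), (0.7, [262.6, 353.2])]
scene hole_right [(0.82, [207.8, 322.8]), (0.77, [302.7, 287.5]), (0.76, [236.0, 342.8])]
scene stand [(0.89, [329.2, 188.7]), (0.82, [290.1, 
[... 692 characters left out ...]
7]), (0.7, [329.0, 320.4]), (0.61, [251.3, 361.3])]
side hole_right [(0.94, [327.6, 292.9]), (0.89, [260.6, 396.5]), (0.61, [325.2, 403.4])]
side stand [(0.87, [275.1, 284.0]), (0.85, [329.6, 196.8]), (0.59, [229.7, 185.0]), (0.56, [337.6, 143.8])]
side pin_mid [(0.89, [220.4, 112.5]), (0.84, [327.8, 145.9]), (0.74, [267.4, 207.9]), (0.31, [338.5, 144.3])]
side pin_nose [(0.79, [338.0, 143.8]), (0.7, [232.5, 111.9]), (0.64, [288.4, 207.6])]
[[543.86979082   0.         329.90871467]
 [  0.         543.86979082 233.25947258]
 [  0.           0.           1.        ]] [[0.9994, -0.0273, 0.0214, -0.5279], [-0.0009, -0.6375, -0.7704, 0.0675], [0.0347, 0.77, -0.6371, 1.1966], [0.0, 0.0, 0.0, 1.0]]
```

View pics/scene0.png

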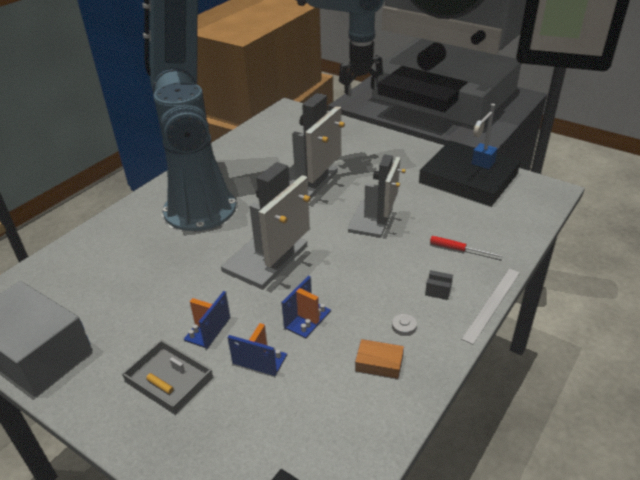

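View pics/side0.png

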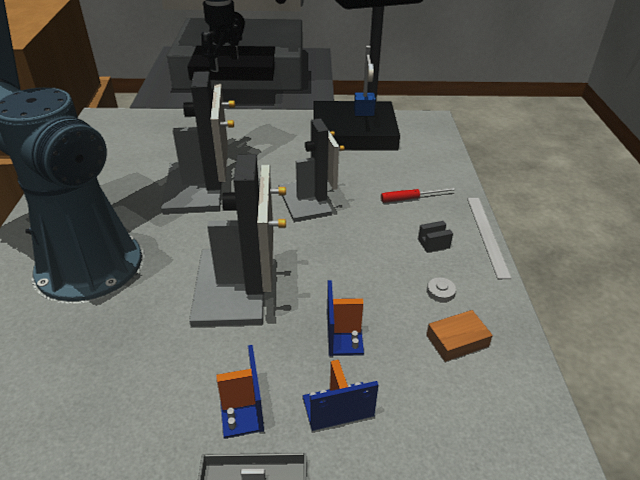

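```bash
cat > h.py <<'E'
import numpy as np,cv2
from cell import robot,camera,get_calibration,masks_of,spot_point
def P(c):
    k=get_calibration(c);return np.array(k["K"])@np.array(k["camera_from_world"])[:3]
def tri(a,b):
    X=cv2.triangulatePoints(P("scene"),P("side"),np.array(a,float).reshape(2,1),np.array(b,float).reshape(2,1))[:,0];X=X[:3]/X[3]
    e=[np.round((P(c)@np.r_[X,1])[:2]/(P(c)@np.r_[X,1])[2]-p,1).tolist() for c,p in(("scene",a),("side",b))]
    return X,e
E
python3 - <<'E'
from h import *
T=dict(holder=((297,313.9),(326.2,332.5)),grip=((308.3,297.5),(352.5,308.5)),hl=((285.5,300.8),(329,320.4)),hr=((302.7,287.5),(327.6,292.9)),
stand=((391.2,226.6),(329.6,196.8)),mid=((389.2,182.9),(327.8,145.9)),nose=((398.9,179.4),(338,143.8)))
for k,(a,b) in T.items():
    X,e=tri(a,b);print(k,X.round(4),e)
for c,(x0,x1,y0,y1) in(("scene",(340,430,140,250)),("side",(270,370,100,230))):
    im=cv2.imread(f"pics/{c}0.png")
    cr=cv2.resize(im[y0:y1,x0:x1],None,fx=4,fy=4,interpolation=cv2.INTER_CUBIC)
    if c=="scene":A=cr
    else:cv2.imwrite("pics/crop1.png",np.hstack([cv2.copyMakeBorder(A,0,80,0,0,cv2.BORDER_CONSTANT),cv2.copyMakeBorder(cr,0,0,0,0,cv2.BORDER_CONSTANT)]) if A.shape[0]+80==cr.shape[0] else np.hstack([A[:440],cr[:440]]))
E
```

```text
holder [ 0.5157 -0.1966 -0.0033] [[0.1, -0.2], [0.0, 0.3]]
grip [ 0.562  -0.2081  0.0837] [[-0.4, 1.1], [-0.2, -1.9]]
hl [ 0.5184 -0.2385  0.0792] [[0.1, -0.3], [0.1, 0.5]]
hr [ 0.5184 -0.1685  0.0717] [[0.5, -1.7], [0.4, 2.7]]
stand [0.5351 0.2423 0.0012] [[0.2, -1.5], [0.4, 2.1]]
mid [0.5274 0.2298 0.1588] [[0.1, -1.6], [0.6, 2.3]]
nose [0.5503 0.242  0.1651] [[-0.0, 0.3], [-0.1, -0.5]]
```

View pics/crop1.png

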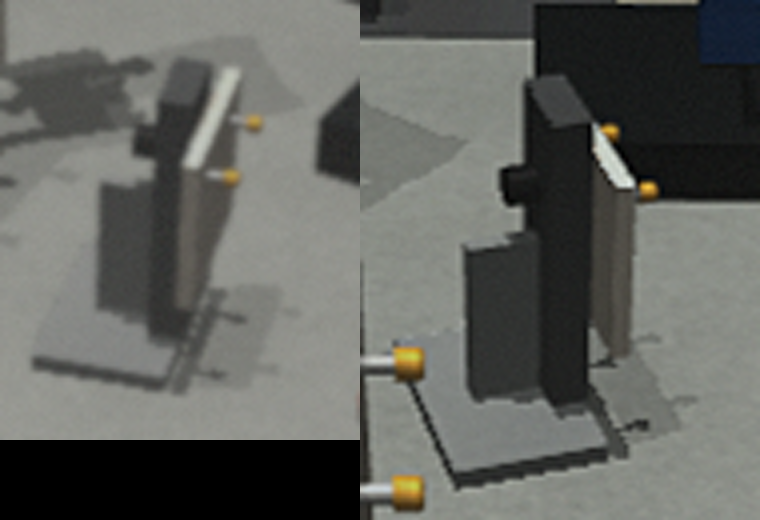

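```bash
python3 - <<'E'
from h import *
for a,b in(((403.75,170.5),(332,132.75)),((397.75,184),(342,147.5))):
    X,e=tri(a,b);print(X.round(4),e)
s=robot.get_state();k=get_calibration("wrist")
from scipy.spatial.transform import Rotation as R
T=np.eye(4);T[:3,:3]=R.from_quat(s["tcp_rot"]).as_matrix();T[:3,3]=s["eef_pos"]
print(T.round(3));print((np.linalg.inv(T)@np.linalg.inv(k["camera_from_world"])).round(4));print(k["K"],[x for x in k])
E
```

```text
[0.538  0.2921 0.1646] [[0.0, -0.2], [0.1, 0.3]]
[0.5591 0.2199 0.1667] [[0.0, -0.0], [0.0, 0.0]]
[[-0.893  0.45   0.     0.259]
 [ 0.45   0.893  0.     0.514]
 [-0.     0.    -1.     0.253]
 [ 0.     0.     0.     1.   ]]
[[-5.000e-04 -9.529e-01 -3.034e-01  7.810e-02]
 [ 1.000e+00 -6.000e-04  2.000e-04 -5.000e-04]
 [-4.000e-04 -3.034e-01  9.529e-01 -1.196e-01]
 [ 0.000e+00  0.000e+00  0.000e+00  1.000e+00]]
[[371.64829954   0.         316.75381244]
 [  0.         371.64829954 238.70655454]
 [  0.           0.           1.        ]] ['K', 'camera_from_world']
```

```bash
python3 -m crank '[{"dz":-1.5,"wz":0.187},{"dz":-1.5,"wz":0.187},{"dz":-1.5,"wz":0.187},{"dz":-1.5,"wz":0.187},{"dz":-1.5,"wz":0.187},{"dz":-1.5,"wz":0.187},{"dz":-1.5,"wz":0.187},{"dz":-1.5,"wz":0.187},{"dz":-1.5,"wz":0.187},{"dz":-1.5,"wz":0.187},{"wz":0.187},{"wz":0.187}]'
python3 -m crank '[{"wz":0.15},{"dx":4},{"dx":4},{"dx":4},{"dx":4},{"dx":4},{"dx":4},{"dx":4},{"dx":4},{"dx":4,"dy":5},{"dy":5},{"dy":4}]'
```

```text
$[0]: bad value
$[0]: bad value
```

```bash
python3 -m crank '[{"dx":0,"dy":0,"dz":-1.5,"wx":0,"wy":0,"wz":0.187,"grip":1},{"dx":0,"dy":0,"dz":-1.5,"wx":0,"wy":0,"wz":0.187,"grip":1}]'
```

```text
time_s: 1.05
eef_pos: [0.2587, 0.5134, 0.2835]
tcp_rot: [0.411, 0.912, -0.0, -0.0]
wrist_force: [0.6, -0.8, 0.4]
width: 0.0856
gripper_force: 0.0
```

```bash
python3 -m crank '[{"dx":0,"dy":0,"dz":-1.5,"wx":0,"wy":0,"wz":0.187,"grip":1},{"dx":0,"dy":0,"dz":-1.5,"wx":0,"wy":0,"wz":0.187,"grip":1},{"dx":0,"dy":0,"dz":-1.5,"wx":0,"wy":0,"wz":0.187,"grip":1},{"dx":0,"dy":0,"dz":-1.5,"wx":0,"wy":0,"wz":0.187,"grip":1},{"dx":0,"dy":0,"dz":-1.5,"wx":0,"wy":0,"wz":0.187,"grip":1},{"dx":0,"dy":0,"dz":-1.5,"wx":0,"wy":0,"wz":0.187,"grip":1},{"dx":0,"dy":0,"dz":-1.5,"wx":0,"wy":0,"wz":0.187,"grip":1},{"dx":0,"dy":0,"dz":-1,"wx":0,"wy":0,"wz":0.187,"grip":1},{"dx":0,"dy":0,"dz":0,"wx":0,"wy":0,"wz":0.187,"grip":1},{"dx":0,"dy":0,"dz":0,"wx":0,"wy":0,"wz":0.187,"grip":1},{"dx":0,"dy":0,"dz":0,"wx":0,"wy":0,"wz":0.187,"grip":1},{"dx":0,"dy":0,"dz":0,"wx":0,"wy":0,"wz":0.187,"grip":1}]'
python3 -m crank '[{"dx":0,"dy":0,"dz":0,"wx":0,"wy":0,"wz":0.056,"grip":1},{"dx":4,"dy":0,"dz":0,"wx":0,"wy":0,"wz":0,"grip":1},{"dx":4,"dy":0,"dz":0,"wx":0,"wy":0,"wz":0,"grip":1},{"dx":4,"dy":0,"dz":0,"wx":0,"wy":0,"wz":0,"grip":1},{"dx":4,"dy":1,"dz":0,"wx":0,"wy":0,"wz":0,"grip":1},{"dx":4,"dy":2,"dz":0,"wx":0,"wy":0,"wz":0,"grip":1},{"dx":4,"dy":2,"dz":0,"wx":0,"wy":0,"wz":0,"grip":1},{"dx":4,"dy":2,"dz":0,"wx":0,"wy":0,"wz":0,"grip":1},{"dx":4,"dy":3,"dz":0,"wx":0,"wy":0,"wz":0,"grip":1},{"dx":4,"dy":3,"dz":0,"wx":0,"wy":0,"wz":0,"grip":1},{"dx":0,"dy":2,"dz":0,"wx":0,"wy":0,"wz":0,"grip":1},{"dx":0,"dy":0,"dz":0,"wx":0,"wy":0,"wz":0,"grip":1}]'
cat >> h.py <<'E'
def wrist(name,things):
    k=get_calibration("wrist");im=camera("wrist");cv2.imwrite(f"pics/{name}.png",im)
    np.savez(f"pics/{name}.npz",K=k["K"],C=k["camera_from_world"])
    for t in things: print(t,[(round(d["p"],2),np.round(np.array(d["location"])*[640,480],1).tolist()) for d in spot_point("wrist",t)][:4])
    return im
def ray(name,uv):
    z=np.load(f"pics/{name}.npz");K=z["K"];C=np.linalg.inv(z["C"])
    d=np.array([(uv[0]-K[0,2])/K[0,0],(uv[1]-K[1,2])/K[1,1]]);r=np.hypot(*d)
    v=np.r_[d/r*np.sin(r),np.cos(r)];return C[:3,3],C[:3,:3]@v
def proj(name,X):
    z=np.load(f"pics/{name}.npz");K=z["K"];p=z["C"]@np.r_[X,1];p=p[:3]
    t=np.arctan2(np.hypot(p[0],p[1]),p[2]);n=p[:2]/np.hypot(p[0],p[1])*t
    return K[[0,1],[2,2]]+K[0,0]*n
E
python3 - <<'E'
from h import *
wrist("w1",["stand","pin_mid","pin_nose"])
E
```

```text
time_s: 2.55
eef_pos: [0.2587, 0.5135, 0.3983]
tcp_rot: [1.0, 0.025, -0.0, 0.0]
wrist_force: [0.6, -0.9, -0.5]
width: 0.0855
gripper_force: 0.0
time_s: 4.05
eef_pos: [0.6189, 0.3626, 0.3983]
tcp_rot: [1.0, -0.001, -0.0, 0.0]
wrist_force: [0.2, 0.3, 0.7]
width: 0.0852
gripper_force: 0.0
stand [(0.75, [390.7, 238.0]), (0.71, [351.4, 377.9]), (0.56, [554.6, 300.5])]
pin_mid [(0.68, [620.6, 367.0])]
pin_nose [(0.85, [413.3, 258.5]), (0.71, [630.7, 345.6]), (0.36, [627.6, 256.0])]
```

View pics/w1.png

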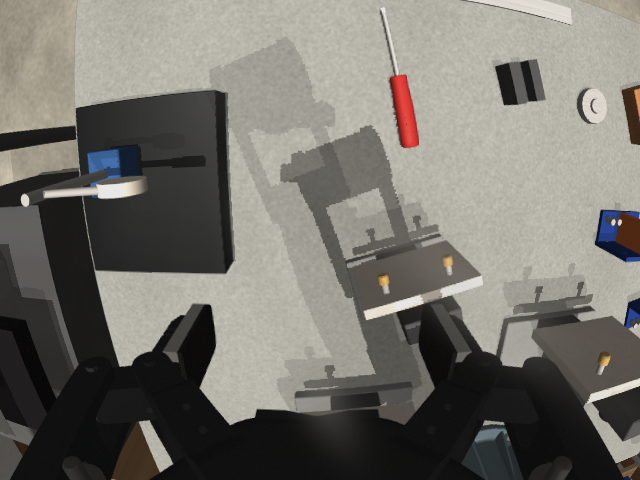

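```bash
python3 -m crank '[{"dx":1,"dy":4,"dz":0,"wx":0,"wy":0,"wz":0,"grip":1},{"dx":1,"dy":5,"dz":0,"wx":0,"wy":0,"wz":0,"grip":1},{"dx":0,"dy":5,"dz":0,"wx":0,"wy":0,"wz":0,"grip":1},{"dx":0,"dy":5,"dz":0,"wx":0,"wy":0,"wz":0,"grip":1},{"dx":0,"dy":0,"dz":0,"wx":0,"wy":0,"wz":0,"grip":1},{"dx":0,"dy":0,"dz":0,"wx":0,"wy":0,"wz":0,"grip":1}]'
python3 - <<'E'
from h import *
a=cv2.imread("pics/w1.png");b=wrist("w2",["stand","pin_mid","pin_nose"])
p=[proj("w2",X).round() for X in([.548,.256,.165],)];print(p)
u,v=p[0].astype(int);u=min(max(u,75),565);v=min(max(v,75),405);print(u,v)
f=lambda i,x,y:cv2.resize(i[y:y+120,x:x+150],None,fx=5,fy=5,interpolation=cv2.INTER_CUBIC)
A=f(a,340,225)[:480];B=f(b,u-75,v-60)
cv2.imwrite("pics/crop2.png",cv2.resize(a[220:340,335:495],None,fx=5,fy=5,interpolation=cv2.INTER_CUBIC));cv2.imwrite("pics/crop3.png",cv2.resize(b[v-60:v+60,u-80:u+80],None,fx=5,fy=5,interpolation=cv2.INTER_CUBIC))
E
```

```text
time_s: 5.0
eef_pos: [0.6387, 0.1751, 0.3987]
tcp_rot: [1.0, 0.001, 0.0, -0.0]
wrist_force: [0.1, 0.3, 1.1]
width: 0.0853
gripper_force: 0.0
stand [(0.97, [246.1, 388.2]), (0.65, [263.2, 251.5]), (0.63, [462.3, 320.8])]
pin_mid [(0.96, [245.2, 293.0])]
pin_nose [(0.89, [240.0, 273.3])]
[array([241., 288.])]
241 288
```

View pics/crop2.png

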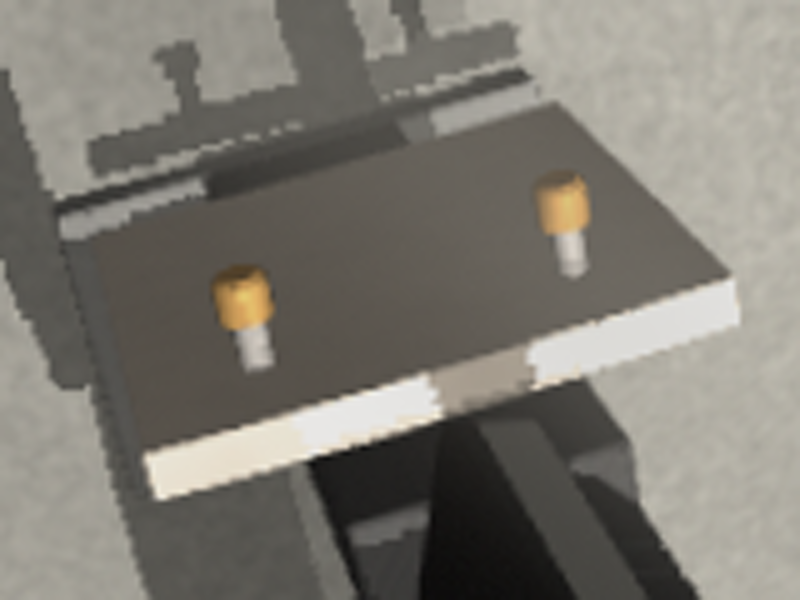

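View pics/crop3.png

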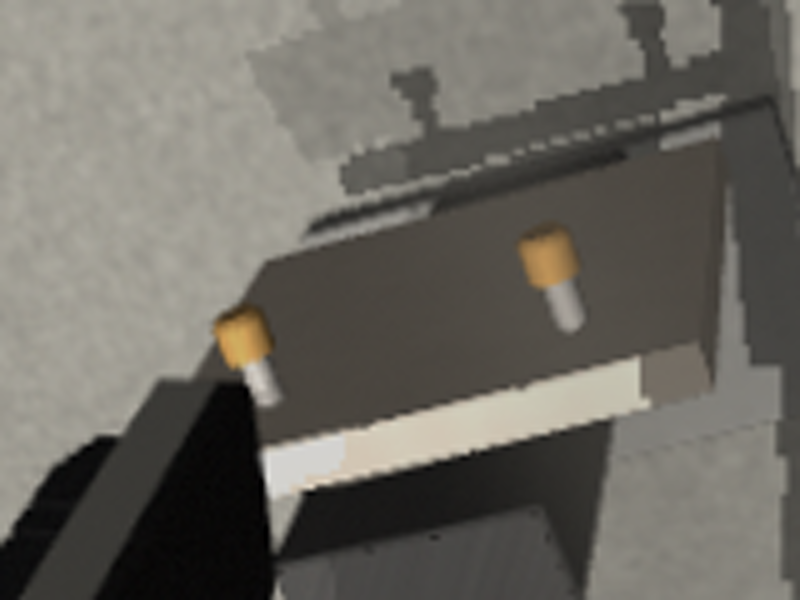

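```bash
cat > fit.py <<'E'
from h import *
from scipy.optimize import least_squares
O=[("w1",335,220,(147,453),(0,-65,25)),("w1",335,220,(733,275),(0,65,25)),("w1",335,220,(97,237),(0,-65,-95)),("w1",335,220,(560,102),(0,65,-95)),
("w1",335,220,(258,360),(0,-36,0)),("w1",335,220,(573,268),(0,36,0)),("w1",335,220,(240,275),(-22,-36,0)),("w1",335,220,(563,182),(-22,36,0)),
("w2",161,228,(700,345),(0,65,25)),("w2",161,228,(722,140),(0,65,-95)),("w2",161,228,(265,262),(0,-65,-95)),
("w2",161,228,(266,398),(0,-36,0)),("w2",161,228,(570,325),(0,36,0)),("w2",161,228,(238,318),(-22,-36,0)),("w2",161,228,(547,235),(-22,36,0))]
def pose(p,l):
    x,y,a,h=p;ex=np.array([np.cos(a),np.sin(a)]);ey=np.array([-np.sin(a),np.cos(a)])
    return np.r_[np.array([x,y])+ex*l[0]/1e3+ey*l[1]/1e3,h+l[2]/1e3]
def res(p):
    return np.concatenate([proj(w,pose(p,l))-(np.array([u,v])+.5)/5+.5-[ox,oy] for w,ox,oy,(u,v),l in O])
r=least_squares(res,[.53,.25,np.pi+.28,.15],loss="soft_l1")
print(r.x.round(4),"yaw off",r.x[2]-np.pi);print(res(r.x).reshape(-1,2).round(1).tolist())
J=r.jac;print("sd",np.sqrt(np.diag(np.linalg.inv(J.T@J)))*.5)
for c,uv in(("scene",[(403.75,170.5),(397.75,184)]),("side",[(332,132.75),(342,147.5)])):
    for X,o in zip([pose(r.x,(-17,-36,0)),pose(r.x,(-17,36,0))],uv):
        q=P(c)@np.r_[X,1];print(c,q[:2]/q[2]-o)
E
python3 fit.py
```

```text
[0.5321 0.2531 3.426  0.1628] yaw off 0.284435465017594
[[-0.7, 0.5], [1.1, 0.8], [-1.1, -0.5], [-0.2, -0.2], [0.5, 0.8], [0.3, 0.7], [-0.3, -0.2], [-0.7, -0.2], [0.3, -0.1], [-0.3, -0.8], [0.1, -0.6], [1.6, 0.4], [1.3, 0.0], [-0.2, -0.8], [-0.7, -0.2]]
sd [0.00035445 0.00019572 0.0036974  0.00070883]
scene [0.13921006 0.32987857]
scene [0.3521743  0.52151474]
side [0.18010316 0.88897645]
side [-0.37539547  0.71561721]
```

```bash
python3 -m crank '[{"dx":-1,"dy":4,"dz":0,"wx":0,"wy":0,"wz":0,"grip":1},{"dx":-1,"dy":5,"dz":0,"wx":0,"wy":0,"wz":0,"grip":1},{"dx":-1,"dy":5,"dz":1,"wx":0,"wy":0,"wz":0,"grip":1},{"dx":-1,"dy":5,"dz":1,"wx":0,"wy":0,"wz":0,"grip":1},{"dx":0,"dy":5,"dz":1,"wx":0,"wy":0,"wz":0,"grip":1},{"dx":0,"dy":4,"dz":1,"wx":0,"wy":0,"wz":0,"grip":1},{"dx":0,"dy":3,"dz":1,"wx":0,"wy":0,"wz":0,"grip":1},{"dx":0,"dy":0,"dz":0,"wx":0,"wy":0,"wz":0,"grip":1},{"dx":0,"dy":0,"dz":0,"wx":0,"wy":0,"wz":0,"grip":1}]'
python3 - <<'E'
from h import *
b=wrist("w3",["holder","grip","hole_left","hole_right"])
p=proj("w3",[.54,-.2,.05]);print(p)
u,v=p.astype(int);u=min(max(u,100),540);v=min(max(v,75),405);print("off",u-100,v-75)
cv2.imwrite("pics/crop4.png",cv2.resize(b[v-75:v+75,u-100:u+100],None,fx=4,fy=4,interpolation=cv2.INTER_CUBIC))
E
```

```text
time_s: 6.32
eef_pos: [0.5996, -0.1352, 0.3485]
tcp_rot: [1.0, 0.001, 0.0, -0.0]
wrist_force: [-0.9, 0.5, 0.3]
width: 0.0857
gripper_force: 0.0
holder [(0.94, [364.1, 242.3]), (0.79, [497.8, 227.9])]
grip [(0.66, [371.3, 230.1]), (0.62, [489.9, 253.4])]
hole_left [(0.68, [520.6, 218.9]), (0.67, [402.3, 265.8])]
hole_right [(0.93, [497.0, 338.8]), (0.84, [345.1, 267.0]), (0.65, [521.8, 273.4]), (0.55, [68.3, 234.2])]
[371.17619238 241.46014318]
off 271 166
```

View pics/crop4.png

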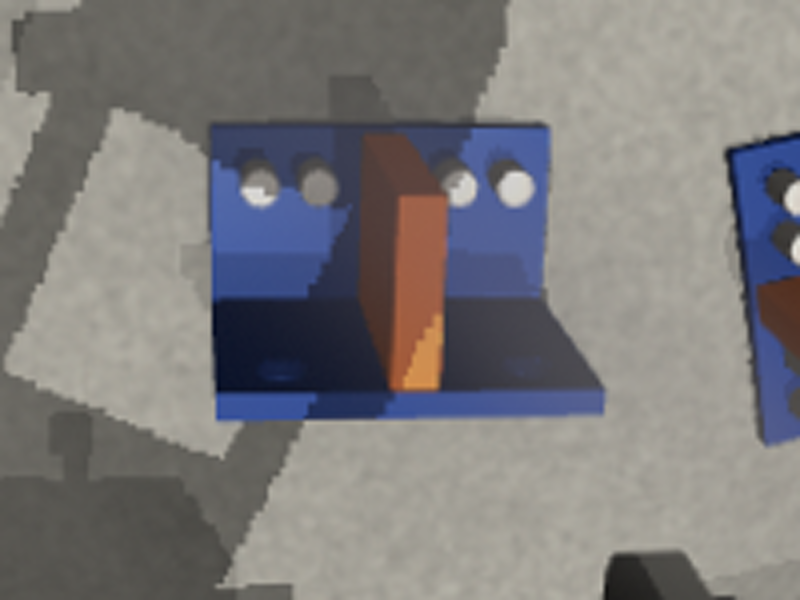

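```bash
cat > fith.py <<'E'
from h import *
from scipy.optimize import least_squares
O=[((210,128),(-66,-55,8)),((549,128),(-66,55,8)),((216,390),(-8,-55,90)),((606,390),(-8,55,90)),((217,420),(0,-55,90)),((604,415),(0,55,90)),((399,195),(-64,-7,90)),((447,195),(-64,7,90)),((390,390),(-8,-7,90)),((440,390),(-8,7,90))]
def pose(p,l):
    x,y,a=p;ex=np.array([np.cos(a),np.sin(a)]);ey=np.array([-np.sin(a),np.cos(a)])
    return np.r_[np.array([x,y])+ex*l[0]/1e3+ey*l[1]/1e3,l[2]/1e3]
res=lambda p:np.concatenate([proj("w3",pose(p,l))-(np.array(uv)+.5)/4+.5-[271,166] for uv,l in O])
r=least_squares(res,[.52,-.2,np.pi],loss="soft_l1")
print(r.x.round(4),r.x[2]-np.pi);print(res(r.x).reshape(-1,2).round(1).tolist())
print("grip",pose(r.x,(-42,0,72)))
E
python3 fith.py
```

```text
[ 0.5195 -0.1987  3.1491] 0.007484721220576862
[[0.1, -0.6], [0.8, -0.3], [-0.2, 0.9], [0.1, -0.3], [-0.4, 0.1], [-0.1, 0.0], [-0.4, -0.3], [0.6, -0.2], [-0.1, 0.5], [-0.1, 0.3]]
grip [ 0.56150506 -0.19834421  0.072     ]
```

```bash
python3 -m crank '[{"dx":-1.7,"dy":3.1,"dz":2,"wx":0,"wy":0,"wz":-0.0075,"grip":1},{"dx":-1.7,"dy":3.2,"dz":3,"wx":0,"wy":0,"wz":0,"grip":1},{"dx":0,"dy":0,"dz":4,"wx":0,"wy":0,"wz":0,"grip":1},{"dx":0,"dy":0,"dz":4,"wx":0,"wy":0,"wz":0,"grip":1},{"dx":0,"dy":0,"dz":4,"wx":0,"wy":0,"wz":0,"grip":1},{"dx":0,"dy":0,"dz":3,"wx":0,"wy":0,"wz":0,"grip":1},{"dx":0,"dy":0,"dz":3,"wx":0,"wy":0,"wz":0,"grip":1},{"dx":0,"dy":0,"dz":2,"wx":0,"wy":0,"wz":0,"grip":1},{"dx":0,"dy":0,"dz":1.3,"wx":0,"wy":0,"wz":0,"grip":1},{"dx":0,"dy":0,"dz":1,"wx":0,"wy":0,"wz":0,"grip":1},{"dx":0,"dy":0,"dz":0,"wx":0,"wy":0,"wz":0,"grip":1},{"dx":0,"dy":0,"dz":0,"wx":0,"wy":0,"wz":0,"grip":1}]'
```

```text
time_s: 8.07
eef_pos: [0.5661, -0.1997, 0.0761]
tcp_rot: [1.0, 0.004, 0.001, 0.0]
wrist_force: [-0.7, 0.3, 0.2]
width: 0.0855
gripper_force: 0.0
```

```bash
python3 -m crank '[{"dx":0,"dy":0,"dz":0,"wx":0,"wy":0,"wz":0,"grip":0},{"dx":0,"dy":0,"dz":0,"wx":0,"wy":0,"wz":0,"grip":0},{"dx":0,"dy":0,"dz":0,"wx":0,"wy":0,"wz":0,"grip":0},{"dx":0,"dy":0,"dz":0,"wx":0,"wy":0,"wz":0,"grip":0},{"dx":0,"dy":0,"dz":0,"wx":0,"wy":0,"wz":0,"grip":0},{"dx":0,"dy":0,"dz":0,"wx":0,"wy":0,"wz":0,"grip":0}]' 60
```

```text
time_s: 8.82
eef_pos: [0.5657, -0.1993, 0.0754]
tcp_rot: [1.0, 0.004, 0.0, 0.0]
wrist_force: [0.7, 0.4, 1.8]
width: 0.0134
gripper_force: 58.6
```

```bash
python3 -m crank '[{"dx":0,"dy":0,"dz":-1,"wx":0,"wy":0,"wz":0,"grip":0},{"dx":0,"dy":0,"dz":-2,"wx":0,"wy":0,"wz":0,"grip":0},{"dx":0,"dy":0,"dz":-3,"wx":0,"wy":0,"wz":0,"grip":0},{"dx":1,"dy":0,"dz":-3,"wx":0,"wy":0,"wz":0,"grip":0},{"dx":2,"dy":0,"dz":-3,"wx":0,"wy":0,"wz":0,"grip":0},{"dx":2,"dy":0,"dz":-3,"wx":0,"wy":0,"wz":0,"grip":0},{"dx":2,"dy":-1,"dz":-3,"wx":0,"wy":0,"wz":0,"grip":0},{"dx":2,"dy":-2,"dz":-2.5,"wx":0,"wy":0,"wz":0,"grip":0},{"dx":0,"dy":-3,"dz":0,"wx":0,"wy":0,"wz":0,"grip":0},{"dx":0,"dy":-4,"dz":0,"wx":0,"wy":0,"wz":0,"grip":0},{"dx":0,"dy":-5,"dz":0,"wx":0,"wy":0,"wz":0,"grip":0},{"dx":0,"dy":-5,"dz":0,"wx":0,"wy":0,"wz":0,"grip":0}]'
python3 -m crank '[{"dx":0,"dy":-5,"dz":0,"wx":0,"wy":0,"wz":0,"grip":0},{"dx":0,"dy":-5,"dz":0,"wx":0,"wy":0,"wz":0,"grip":0},{"dx":0,"dy":-5,"dz":0,"wx":0,"wy":0,"wz":0,"grip":0},{"dx":0,"dy":-5,"dz":0,"wx":0,"wy":0,"wz":0,"grip":0},{"dx":0,"dy":-4,"dz":0,"wx":0,"wy":0,"wz":0,"grip":0},{"dx":0,"dy":-3,"dz":0,"wx":0,"wy":0,"wz":0,"grip":0},{"dx":0,"dy":-1,"dz":0,"wx":0,"wy":0,"wz":-0.05,"grip":0},{"dx":0,"dy":0,"dz":0,"wx":0,"wy":0,"wz":-0.1,"grip":0},{"dx":0,"dy":0,"dz":0,"wx":0,"wy":0,"wz":-0.1,"grip":0},{"dx":0,"dy":0,"dz":0,"wx":0,"wy":0,"wz":-0.026,"grip":0},{"dx":0,"dy":0,"dz":0,"wx":0,"wy":0,"wz":0,"grip":0},{"dx":0,"dy":0,"dz":0,"wx":0,"wy":0,"wz":0,"grip":0}]'
cat > g.py <<'E'
from h import *
from scipy.spatial.transform import Rotation as R
s=robot.get_state();M=R.from_quat(s["tcp_rot"]).as_matrix()
F=np.array([.5321,.2531]);a=3.426;ex=np.array([np.cos(a),np.sin(a)]);ey=np.array([-ex[1],ex[0]])
d=s["eef_pos"][:2]-F
print("TCP in stand mm",d@ex*1e3,d@ey*1e3,s["eef_pos"][2]*1e3,"yaw err",np.arctan2(M[1,0],M[0,0])-(a-np.pi),"toolz",M[:,2].round(4))
f=s["wrist_force"];print("F stand",f[:2]@ex,f[:2]@ey,f[2],"torque",s["ft_torque"].round(2),"t",s["time_s"],s["width"],s["gripper_force"])
E
python3 g.py
```

```text
time_s: 10.32
eef_pos: [0.6536, 0.0026, 0.2817]
tcp_rot: [1.0, 0.004, 0.001, 0.0]
wrist_force: [1.2, -0.2, -3.5]
width: 0.0127
gripper_force: 58.6
time_s: 11.82
eef_pos: [0.6517, 0.281, 0.2805]
tcp_rot: [0.99, 0.141, 0.0, 0.0]
wrist_force: [0.0, 0.3, -2.7]
width: 0.0134
gripper_force: 58.8
TCP in stand mm -122.57916211411339 6.805946995912126 280.47170665820454 yaw err -0.0013185502922352654 toolz [ 1.e-04 -0.e+00 -1.e+00]
F stand -0.07934373701848581 -0.24661868201262074 -2.693865203392807 torque [ 0.07 -0.11  0.02] t 11.825 0.013413910220228892 58.7815135717392
```

```bash
python3 -m crank '[{"dx":0,"dy":-0.68,"dz":2,"wx":0,"wy":0,"wz":0.001,"grip":0},{"dx":0,"dy":0,"dz":3,"wx":0,"wy":0,"wz":0,"grip":0},{"dx":0,"dy":0,"dz":3,"wx":0,"wy":0,"wz":0,"grip":0},{"dx":-1,"dy":0,"dz":2,"wx":0,"wy":0,"wz":0,"grip":0},{"dx":-1,"dy":0,"dz":1.3,"wx":0,"wy":0,"wz":0,"grip":0},{"dx":-1,"dy":0,"dz":0,"wx":0,"wy":0,"wz":0,"grip":0},{"dx":-0.6,"dy":0,"dz":0,"wx":0,"wy":0,"wz":0,"grip":0},{"dx":0,"dy":0,"dz":0,"wx":0,"wy":0,"wz":0,"grip":0},{"dx":0,"dy":0,"dz":0,"wx":0,"wy":0,"wz":0,"grip":0}]'
python3 g.py
python3 - <<'E'
from h import *
b=wrist("w4",["hole_left","hole_right","pin_nose"])
s=camera("side")
p=P("side")@[.56,.256,.165,1];p=(p[:2]/p[2]).astype(int)
A=cv2.resize(s[p[1]-60:p[1]+60,p[0]-50:p[0]+50],(400,480),interpolation=cv2.INTER_CUBIC)
q=camera("scene");p=P("scene")@[.56,.256,.165,1];p=(p[:2]/p[2]).astype(int)
B=cv2.resize(q[p[1]-60:p[1]+60,p[0]-50:p[0]+50],(400,480),interpolation=cv2.INTER_CUBIC)
cv2.imwrite("pics/c5.png",np.hstack([A,B]))
E
```

```text
time_s: 12.95
eef_pos: [0.6158, 0.278, 0.1682]
tcp_rot: [0.99, 0.141, 0.001, -0.0]
wrist_force: [-0.0, 0.5, -1.8]
width: 0.013
gripper_force: 58.8
TCP in stand mm -87.29171685435008 -0.39479313145456874 168.20777069515975 yaw err -0.0011679513167601185 toolz [ 1.8e-03  5.0e-04 -1.0e+00]
F stand -0.08961427390447875 -0.4637074811254259 -1.8393395156398327 torque [ 0.06 -0.05  0.01] t 12.95 0.012980421463815003 58.80246877670288
hole_left [(0.92, [638.9, 477.7])]
hole_right [(0.5, [578.9, 129.2])]
pin_nose [(0.17, [318.5, 342.1])]
```

View pics/w4.png

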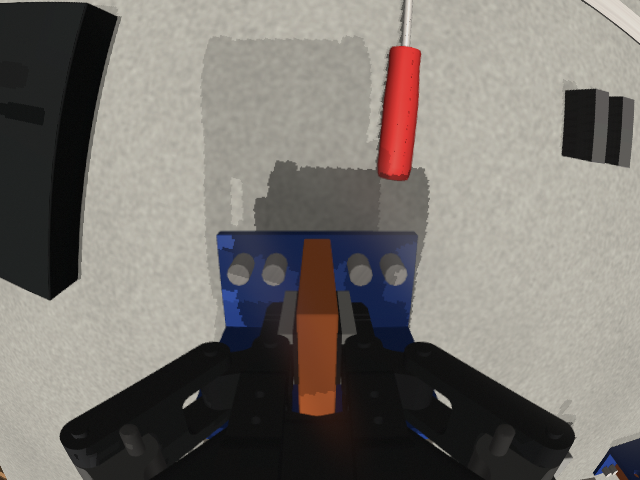

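View pics/c5.png

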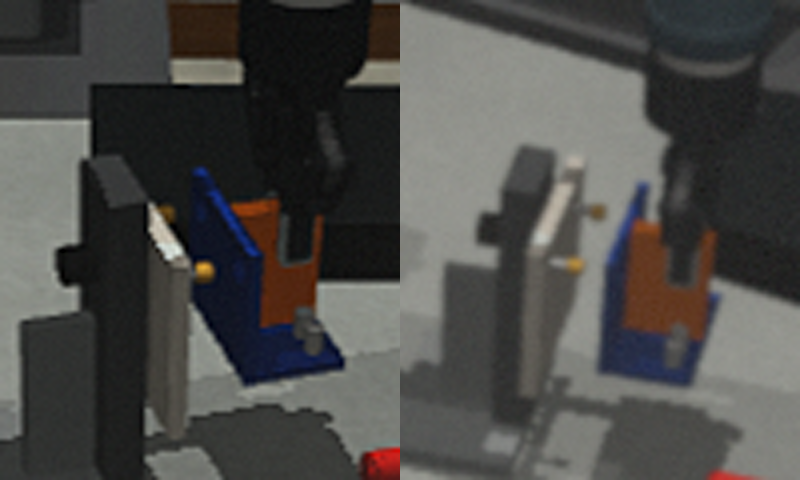

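```bash
python3 - <<'E'
from h import *
import fit
def st(l): return fit.pose(fit.r.x,(l[0],l[1],0))[:2]
for c,cor,o in(("side",[("hNear",(-41,55,182.8),(258,256)),("hFar",(-41,-55,182.8),(194,169)),("pNear",(-17,36,163),(204,271)),("pFar",(-17,-36,163),(167,213)),("pltNear",(0,65,188),(185,268)),],0),
 ("scene",[("hNear",(-41,55,182.8),(610,264)),("hFar",(-41,-55,182.8),(638,184)),("pNear",(-17,36,163),(575,265)),("pFar",(-17,-36,163),(597,212)),("pltNear",(0,65,188),(547,248))],400)):
    q=P(c)@[.56,.256,.165,1];q=(q[:2]/q[2]).astype(int)-[50,60]
    for n,l,uv in cor:
        f=lambda dz,dy=0:(lambda w:w[:2]/w[2])(P(c)@np.r_[st((l[0],l[1]+dy)),(l[2]+dz)/1e3,1])
        ob=(np.array(uv)-[o,0]+.5)/4-.5+q
        print(c,n,"obs-pred px",(ob-f(0)).round(2),"px/mm z",((f(10)-f(0))/10).round(3),"y",((f(0,10)-f(0))/10).round(3))
E
```

```text
[0.5321 0.2531 3.426  0.1628] yaw off 0.284435465017594
[[-0.7, 0.5], [1.1, 0.8], [-1.1, -0.5], [-0.2, -0.2], [0.5, 0.8], [0.3, 0.7], [-0.3, -0.2], [-0.7, -0.2], [0.3, -0.1], [-0.3, -0.8], [0.1, -0.6], [1.6, 0.4], [1.3, 0.0], [-0.2, -0.8], [-0.7, -0.2]]
sd [0.00035445 0.00019572 0.0036974  0.00070883]
scene [0.13921006 0.32987857]
scene [0.3521743  0.52151474]
side [0.18010316 0.88897645]
side [-0.37539547  0.71561721]
side hNear obs-pred px [0.79 0.3 ] px/mm z [ 0.022 -0.379] y [0.147 0.213]
side hFar obs-pred px [-0.1   0.41] px/mm z [ 0.013 -0.367] y [0.13  0.188]
side pNear obs-pred px [-0.   -0.75] px/mm z [ 0.015 -0.37 ] y [0.137 0.212]
side pFar obs-pred px [ 0.19 -0.68] px/mm z [ 0.01  -0.363] y [0.127 0.196]
side pltNear obs-pred px [-2.19  0.66] px/mm z [ 0.014 -0.384] y [0.14  0.218]
scene hNear obs-pred px [0.45 0.16] px/mm z [ 0.023 -0.314] y [-0.082  0.201]
scene hFar obs-pred px [-1.06  1.09] px/mm z [ 0.025 -0.307] y [-0.074  0.182]
scene pNear obs-pred px [-0.73 -0.57] px/mm z [ 0.019 -0.308] y [-0.083  0.197]
scene pFar obs-pred px [-1.02 -0.13] px/mm z [ 0.021 -0.303] y [-0.078  0.185]
scene pltNear obs-pred px [ 0.45 -1.82] px/mm z [ 0.017 -0.315] y [-0.089  0.2  ]
```

```bash
python3 -m crank '[{"dx":-0.4,"dy":0.04,"dz":-0.03,"wx":0,"wy":0,"wz":0.001,"grip":0},{"dx":-0.4,"dy":0,"dz":0,"wx":0,"wy":0,"wz":0,"grip":0},{"dx":-0.4,"dy":0,"dz":0,"wx":0,"wy":0,"wz":0,"grip":0},{"dx":-0.3,"dy":0,"dz":0,"wx":0,"wy":0,"wz":0,"grip":0},{"dx":-0.2,"dy":0,"dz":0,"wx":0,"wy":0,"wz":0,"grip":0},{"dx":0,"dy":0,"dz":0,"wx":0,"wy":0,"wz":0,"grip":0}]'; python3 g.py
python3 -m crank '[{"dx":-0.1,"dy":0,"dz":0,"wx":0,"wy":0,"wz":0,"grip":0},{"dx":-0.1,"dy":0,"dz":0,"wx":0,"wy":0,"wz":0,"grip":0},{"dx":0,"dy":0,"dz":0,"wx":0,"wy":0,"wz":0,"grip":0}]'; python3 g.py
```

```text
time_s: 14.0
eef_pos: [0.5988, 0.2727, 0.1677]
tcp_rot: [0.99, 0.141, 0.0, -0.0]
wrist_force: [-0.3, -0.5, -2.9]
width: 0.0128
gripper_force: 58.8
TCP in stand mm -69.51710160598195 -0.08521863261858383 167.6522406352039 yaw err -0.0020839774139700395 toolz [ 0.  0. -1.]
F stand 0.482641401916723 0.4179453832715443 -2.927226383300646 torque [ 0.02 -0.03 -0.  ] t 14.0 0.012814516684193155 58.80272090435028
time_s: 14.38
eef_pos: [0.5969, 0.2721, 0.1675]
tcp_rot: [0.99, 0.141, -0.0, -0.0]
wrist_force: [0.5, -0.0, -4.0]
width: 0.0132
gripper_force: 58.8
TCP in stand mm -67.54283521751714 -0.07412876211305883 167.52591972599325 yaw err -0.002154453530391287 toolz [-1.e-04  0.e+00 -1.e+00]
F stand -0.4562683030232509 0.1519516908116715 -3.999400617675401 torque [-0.03 -0.06  0.01] t 14.375 0.01319145209925591 58.80209684371948
```

```bash
python3 -m crank '[{"dx":-0.1,"dy":0,"dz":-0.05,"wx":0,"wy":0,"wz":0,"grip":0},{"dx":-0.1,"dy":0,"dz":0,"wx":0,"wy":0,"wz":0,"grip":0},{"dx":0,"dy":0,"dz":0,"wx":0,"wy":0,"wz":0,"grip":0}]'; python3 g.py
python3 -m crank '[{"dx":-0.1,"dy":0,"dz":0,"wx":0,"wy":0,"wz":0,"grip":0},{"dx":0,"dy":0,"dz":0,"wx":0,"wy":0,"wz":0,"grip":0}]'; python3 g.py
```

```text
time_s: 14.75
eef_pos: [0.595, 0.2716, 0.1681]
tcp_rot: [0.99, 0.141, -0.0, 0.0]
wrist_force: [-0.2, 0.5, -2.5]
width: 0.0136
gripper_force: 58.8
TCP in stand mm -65.53800743988317 -0.08724830843628437 168.0921722264883 yaw err -0.002068434207021186 toolz [-0. -0. -1.]
F stand 0.026129999200959184 -0.5769297063275333 -2.487192084479998 torque [-0.02 -0.07 -0.  ] t 14.75 0.013634345340041907 58.801735639572144
time_s: 15.0
eef_pos: [0.594, 0.2713, 0.1681]
tcp_rot: [0.99, 0.141, -0.0, 0.0]
wrist_force: [-0.2, -0.5, -2.9]
width: 0.0132
gripper_force: 58.8
TCP in stand mm -64.53697551562301 -0.07618730926985758 168.08538007986263 yaw err -0.0021068199084424144 toolz [-0. -0. -1.]
F stand 0.34884998660670735 0.4087374830888592 -2.917309074641003 torque [ 0.02 -0.11  0.01] t 15.0 0.01315190181304121 58.80217909812927
```

```bash
R='x'; for i in 1; do :; done
python3 -m crank '[{"dx":-0.1,"dy":0,"dz":0,"wx":0,"wy":0,"wz":0,"grip":0},{"dx":-0.1,"dy":0,"dz":0,"wx":0,"wy":0,"wz":0,"grip":0},{"dx":0,"dy":0,"dz":0,"wx":0,"wy":0,"wz":0,"grip":0}]'|grep -E "force"
python3 -m crank '[{"dx":-0.1,"dy":0,"dz":0,"wx":0,"wy":0,"wz":0,"grip":0},{"dx":-0.1,"dy":0,"dz":0,"wx":0,"wy":0,"wz":0,"grip":0},{"dx":0,"dy":0,"dz":0,"wx":0,"wy":0,"wz":0,"grip":0}]'|grep -E "force"; python3 g.py
```

```text
wrist_force: [0.3, -1.2, -3.3]
gripper_force: 58.8
wrist_force: [0.3, -0.1, -2.5]
gripper_force: 58.8
TCP in stand mm -60.539195893400965 -0.10617569279816412 168.0877421871994 yaw err -0.002062720815295238 toolz [-0. -0. -1.]
F stand -0.24153951821143857 0.19763670917180826 -2.4709373098508207 torque [ 0.01 -0.04  0.02] t 15.75 0.013542506947732178 58.80214512348175
```

```bash

python3 -m crank '[{"dx":-0.1,"dy":0,"dz":0,"wx":0,"wy":0,"wz":0,"grip":0},{"dx":-0.1,"dy":0,"dz":0,"wx":0,"wy":0,"wz":0,"grip":0},{"dx":-0.1,"dy":0,"dz":0,"wx":0,"wy":0,"wz":0,"grip":0},{"dx":0,"dy":0,"dz":0,"wx":0,"wy":0,"wz":0,"grip":0}]'|grep -E "force"
python3 -m crank '[{"dx":-0.1,"dy":0,"dz":0,"wx":0,"wy":0,"wz":0,"grip":0},{"dx":-0.1,"dy":0,"dz":0,"wx":0,"wy":0,"wz":0,"grip":0},{"dx":-0.1,"dy":0,"dz":0,"wx":0,"wy":0,"wz":0,"grip":0},{"dx":0,"dy":0,"dz":0,"wx":0,"wy":0,"wz":0,"grip":0}]'|grep -E "force"; python3 g.py
python3 -m crank '[{"dx":-0.1,"dy":0,"dz":0,"wx":0,"wy":0,"wz":0,"grip":0},{"dx":-0.1,"dy":0,"dz":0,"wx":0,"wy":0,"wz":0,"grip":0},{"dx":-0.1,"dy":0,"dz":0,"wx":0,"wy":0,"wz":0,"grip":0},{"dx":0,"dy":0,"dz":0,"wx":0,"wy":0,"wz":0,"grip":0}]'; python3 g.py
```

```text
wrist_force: [0.1, -1.1, -2.2]
gripper_force: 58.8
wrist_force: [-0.1, 0.1, -2.8]
gripper_force: 58.8
TCP in stand mm -54.50410586223804 -0.1210570013726625 168.05520818868018 yaw err -0.002063533626643521 toolz [-1.e-04 -0.e+00 -1.e+00]
F stand 0.02717019371970243 -0.09650026703770702 -2.755295790774069 torque [ 0.07 -0.03 -0.01] t 16.75 0.013115922434131741 58.80255103111267
time_s: 17.25
eef_pos: [0.5815, 0.2677, 0.1681]
tcp_rot: [0.99, 0.141, -0.0, 0.0]
wrist_force: [0.4, 0.3, -1.9]
width: 0.0137
gripper_force: 58.8
TCP in stand mm -51.538889792310684 -0.13168072246936408 168.12198730556213 yaw err -0.0020685804361783577 toolz [-0. -0. -1.]
F stand -0.48213930442440645 -0.18832491381985403 -1.9031018917473124 torque [-0.   -0.04 -0.03] t 17.25 0.013666815412991072 58.802306056022644
```

```bash

python3 -m crank '[{"dx":-0.1,"dy":0,"dz":0,"wx":0,"wy":0,"wz":0,"grip":0},{"dx":-0.1,"dy":0,"dz":0,"wx":0,"wy":0,"wz":0,"grip":0},{"dx":0,"dy":0,"dz":0,"wx":0,"wy":0,"wz":0,"grip":0}]'|grep -E "force"
python3 -m crank '[{"dx":-0.1,"dy":0,"dz":0,"wx":0,"wy":0,"wz":0,"grip":0},{"dx":0,"dy":0,"dz":0,"wx":0,"wy":0,"wz":0,"grip":0}]'|grep -E "force"; python3 g.py
python3 -m crank '[{"dx":-0.05,"dy":0,"dz":0,"wx":0,"wy":0,"wz":0,"grip":0},{"dx":0,"dy":0,"dz":0,"wx":0,"wy":0,"wz":0,"grip":0}]'; python3 g.py
```

```text
wrist_force: [-0.1, 0.7, -3.0]
gripper_force: 58.8
wrist_force: [0.1, -0.3, -3.8]
gripper_force: 58.8
TCP in stand mm -48.53893602255151 -0.12316634605516964 168.0687420325004 yaw err -0.0020985236918472094 toolz [-1.e-04 -0.e+00 -1.e+00]
F stand 0.006272778927661659 0.35103001733576283 -3.7982341866445304 torque [-0.02 -0.08 -0.01] t 17.875 0.013321183658018017 58.80269944667816
time_s: 18.12
eef_pos: [0.5782, 0.2667, 0.1681]
tcp_rot: [0.99, 0.141, -0.0, 0.0]
wrist_force: [-0.1, -0.4, -3.3]
width: 0.0131
gripper_force: 58.8
TCP in stand mm -48.07765605829082 -0.1052103969952842 168.0908014250235 yaw err -0.0020856009908419293 toolz [-0. -0. -1.]
F stand 0.2356715734589435 0.30847410850170476 -3.3418200280189936 torque [ 0.   -0.06 -0.  ] t 18.125 0.013075659633934944 58.80277454853058
```

Estimated gap is about 1.9 mm; creep on in 0.5 mm steps until the face is felt.

```bash

python3 -m crank '[{"dx":-0.05,"dy":0,"dz":0,"wx":0,"wy":0,"wz":0,"grip":0},{"dx":0,"dy":0,"dz":0,"wx":0,"wy":0,"wz":0,"grip":0}]'|grep wrist
python3 -m crank '[{"dx":-0.05,"dy":0,"dz":0,"wx":0,"wy":0,"wz":0,"grip":0},{"dx":0,"dy":0,"dz":0,"wx":0,"wy":0,"wz":0,"grip":0}]'|grep wrist
python3 g.py
```

```text
wrist_force: [-1.3, 0.4, -2.8]
wrist_force: [1.9, 2.2, -3.1]
TCP in stand mm -47.39731570564182 -0.13814352116569123 168.163173518733 yaw err -0.0020368852916602953 toolz [ 7.e-04  3.e-04 -1.e+00]
F stand -2.4729724693116344 -1.5256189090821375 -3.1221895193041673 torque [ 0.13 -0.31  0.11] t 18.625 0.013357023757943237 58.649253845214844
```

```bash

python3 -m crank '[{"dx":-0.05,"dy":0,"dz":0,"wx":0,"wy":0,"wz":0,"grip":0},{"dx":0,"dy":0,"dz":0,"wx":0,"wy":0,"wz":0,"grip":0}]'|grep wrist
python3 g.py
```

```text
wrist_force: [5.1, 2.5, -5.6]
TCP in stand mm -47.251940667534456 -0.2549271328829897 168.27731429722965 yaw err -0.0019119338578877376 toolz [ 1.6e-03  7.0e-04 -1.0e+00]
F stand -5.5811314511621966 -0.9961368596849655 -5.586013958507187 torque [ 0.53 -0.8   0.29] t 18.875 0.013295482046709831 58.45918893814087
```

```bash

python3 -m crank '[{"dx":0.02,"dy":0,"dz":0.1,"wx":0,"wy":0,"wz":0,"grip":0},{"dx":0,"dy":0,"dz":0.1,"wx":0,"wy":0,"wz":0,"grip":0},{"dx":0,"dy":0,"dz":0,"wx":0,"wy":0,"wz":0,"grip":0}]'|grep wrist
python3 g.py
python3 -m crank '[{"dx":0,"dy":0,"dz":0.1,"wx":0,"wy":0,"wz":0,"grip":0},{"dx":0,"dy":0,"dz":0,"wx":0,"wy":0,"wz":0,"grip":0}]'|grep wrist
python3 g.py
```

```text
wrist_force: [4.5, 0.3, -0.4]
TCP in stand mm -47.28216730110657 0.09491539560216702 166.5648993202806 yaw err -0.0020992136000252404 toolz [ 0.0013 -0.     -1.    ]
F stand -4.404769551832138 0.9338933524787099 -0.4411856104674645 torque [ 0.07 -0.62  0.27] t 19.25 0.013121618796284668 59.19124960899353
wrist_force: [5.2, 1.4, 0.4]
TCP in stand mm -47.22972455397574 0.04713764857381828 165.39039534920946 yaw err -0.00202220850516871 toolz [ 0.0011  0.     -1.    ]
F stand -5.367852338757333 0.068601969757124 0.37354535559826263 torque [ 0.01 -0.76  0.29] t 19.5 0.013345876665874492 59.272833466529846
```

```bash

python3 -m crank '[{"dx":0,"dy":0,"dz":0.05,"wx":0,"wy":0,"wz":0,"grip":0},{"dx":0,"dy":0,"dz":0.05,"wx":0,"wy":0,"wz":0,"grip":0},{"dx":0,"dy":0,"dz":0,"wx":0,"wy":0,"wz":0,"grip":0}]'|grep wrist
python3 g.py
python3 -m crank '[{"dx":0,"dy":0,"dz":0.05,"wx":0,"wy":0,"wz":0,"grip":0},{"dx":0,"dy":0,"dz":0,"wx":0,"wy":0,"wz":0,"grip":0}]'|grep wrist
python3 g.py
```

```text
wrist_force: [5.3, 1.0, -0.4]
TCP in stand mm -47.205684562431095 0.024696891065879283 164.3561909519037 yaw err -0.002085227393860467 toolz [ 1.e-03  1.e-04 -1.e+00]
F stand -5.323512209091454 0.55646632851638 -0.4432846653945245 torque [ 0.02 -0.73  0.36] t 19.875 0.013289072217095538 59.296022057533264
wrist_force: [4.7, 1.4, 0.1]
TCP in stand mm -47.23046180243269 0.023470182438119262 163.88571961263102 yaw err -0.0020976721889231498 toolz [ 1.1e-03  1.0e-04 -1.0e+00]
F stand -4.916765081318793 -0.05043723622880724 0.11667074919490947 torque [-0.02 -0.81  0.34] t 20.125 0.01375949663136614 59.30312633514404
```

```bash

python3 -m crank '[{"dx":0,"dy":0,"dz":0.05,"wx":0,"wy":0,"wz":0,"grip":0},{"dx":0,"dy":0,"dz":0,"wx":0,"wy":0,"wz":0,"grip":0}]'|grep wrist
python3 g.py
python3 -m crank '[{"dx":0,"dy":0,"dz":0.04,"wx":0,"wy":0,"wz":0,"grip":0},{"dx":0,"dy":0,"dz":0,"wx":0,"wy":0,"wz":0,"grip":0}]'|grep wrist
python3 g.py
```

```text
wrist_force: [5.5, 0.9, -0.2]
TCP in stand mm -47.23018410763928 0.03188073478908149 163.37326324557267 yaw err -0.0020237104797625194 toolz [ 1.1e-03  1.0e-04 -1.0e+00]
F stand -5.5155123918136315 0.643253987463312 -0.1925634825175126 torque [ 0.06 -0.76  0.3 ] t 20.375 0.013289718484076053 59.305418729782104
wrist_force: [5.1, 1.5, -0.2]
TCP in stand mm -47.201536359048816 0.01195125752190632 162.9612389158441 yaw err -0.0020330370419605615 toolz [ 1.e-03  1.e-04 -1.e+00]
F stand -5.315808069035404 -0.05742127608420558 -0.2378085012655811 torque [ 0.07 -0.83  0.32] t 20.625 0.013198146364770198 59.30648446083069
```

```bash

python3 -m crank '[{"dx":0,"dy":0,"dz":0.05,"wx":0,"wy":0,"wz":0,"grip":0},{"dx":0,"dy":0,"dz":0,"wx":0,"wy":0,"wz":0,"grip":0}]'|grep wrist
python3 g.py|head -1
python3 -m crank '[{"dx":0,"dy":0,"dz":0.05,"wx":0,"wy":0,"wz":0,"grip":0},{"dx":0,"dy":0,"dz":0,"wx":0,"wy":0,"wz":0,"grip":0}]'|grep wrist
python3 g.py
```

```text
wrist_force: [5.0, -0.7, 2.2]
TCP in stand mm -47.23430807603305 -0.010615225476796735 162.68069287114793 yaw err -0.002057233257100166 toolz [ 1.1e-03  1.0e-04 -1.0e+00]
wrist_force: [3.7, 0.7, 5.0]
TCP in stand mm -47.24640646068549 0.009144210940734534 162.56456144562875 yaw err -0.0021145656114872624 toolz [ 1.2e-03  1.0e-04 -1.0e+00]
F stand -3.7398042820459283 0.4006042178090199 4.973789673163201 torque [-0.05 -0.47  0.3 ] t 21.125 0.013411327612847851 60.030319690704346
```

```bash

python3 -m crank '[{"dx":0,"dy":0,"dz":-0.03,"wx":0,"wy":0,"wz":0,"grip":0},{"dx":0,"dy":0,"dz":0,"wx":0,"wy":0,"wz":0,"grip":0.4},{"dx":0,"dy":0,"dz":0,"wx":0,"wy":0,"wz":0,"grip":0.4},{"dx":0,"dy":0,"dz":0,"wx":0,"wy":0,"wz":0,"grip":0.4},{"dx":0,"dy":0,"dz":0,"wx":0,"wy":0,"wz":0,"grip":0.4},{"dx":0,"dy":0,"dz":0,"wx":0,"wy":0,"wz":0,"grip":0.4},{"dx":0,"dy":0,"dz":0,"wx":0,"wy":0,"wz":0,"grip":0.4}]' 20; python3 g.py
python3 - <<'E'
from h import *
o=[]
for c in("side","scene"):
    s=camera(c);p=P(c)@[.56,.256,.165,1];p=(p[:2]/p[2]).astype(int)
    o.append(cv2.resize(s[p[1]-60:p[1]+60,p[0]-50:p[0]+50],(400,480),interpolation=cv2.INTER_CUBIC))
cv2.imwrite("pics/c6.png",np.hstack(o))
E
```

```text
time_s: 22.0
eef_pos: [0.577, 0.2664, 0.162]
tcp_rot: [0.99, 0.141, -0.0, -0.0]
wrist_force: [0.0, 0.8, -0.8]
width: 0.0341
gripper_force: 0.0
TCP in stand mm -46.80709668051541 -0.13314555495010374 162.02665594873753 yaw err -0.002146225615920372 toolz [-0.  0. -1.]
F stand -0.23216839403660033 -0.7347977269115926 -0.765179001305757 torque [-0.02 -0.    0.03] t 22.0 0.03406784300476139 0.0
```

View pics/c6.png

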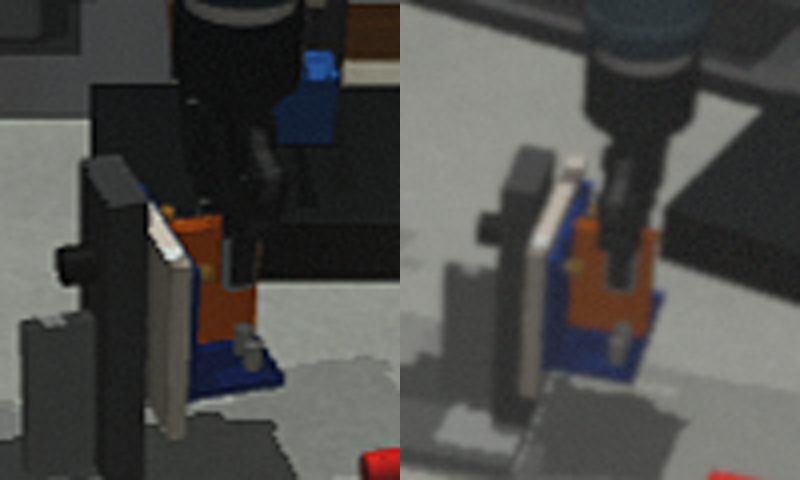

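```bash

python3 -m crank '[{"dx":0,"dy":0,"dz":-0.5,"wx":0,"wy":0,"wz":0,"grip":0.4},{"dx":0,"dy":0,"dz":-1,"wx":0,"wy":0,"wz":0,"grip":0.4},{"dx":0,"dy":0,"dz":-2,"wx":0,"wy":0,"wz":0,"grip":0.4},{"dx":0,"dy":0,"dz":-2,"wx":0,"wy":0,"wz":0,"grip":0.4},{"dx":0,"dy":0,"dz":-3,"wx":0,"wy":0,"wz":0,"grip":0.4},{"dx":0,"dy":0,"dz":-3,"wx":0,"wy":0,"wz":0,"grip":0.4},{"dx":1,"dy":0,"dz":-3,"wx":0,"wy":0,"wz":0,"grip":0.4},{"dx":1,"dy":0,"dz":-1,"wx":0,"wy":0,"wz":0,"grip":0.4},{"dx":0,"dy":0,"dz":0,"wx":0,"wy":0,"wz":0,"grip":0.4},{"dx":0,"dy":0,"dz":0,"wx":0,"wy":0,"wz":0,"grip":0.4},{"dx":0,"dy":0,"dz":0,"wx":0,"wy":0,"wz":0,"grip":0.4}]'
python3 - <<'E'
from h import *
wrist("w5",[]);o=[]
w=cv2.imread("pics/w5.png")
o=[w[150:450,160:480][:, :]]
s=camera("side");p=P("side")@[.56,.256,.165,1];p=(p[:2]/p[2]).astype(int)
o.append(cv2.resize(s[p[1]-60:p[1]+60,p[0]-50:p[0]+50],(400,480),interpolation=cv2.INTER_CUBIC))
o[0]=cv2.resize(o[0],(400,480))
cv2.imwrite("pics/c7.png",np.hstack(o))
E
```

```text
time_s: 23.48
eef_pos: [0.5955, 0.2718, 0.3162]
tcp_rot: [0.99, 0.141, -0.001, 0.0]
wrist_force: [-0.4, 0.3, 0.2]
width: 0.0344
gripper_force: 0.0
```

View pics/c7.png

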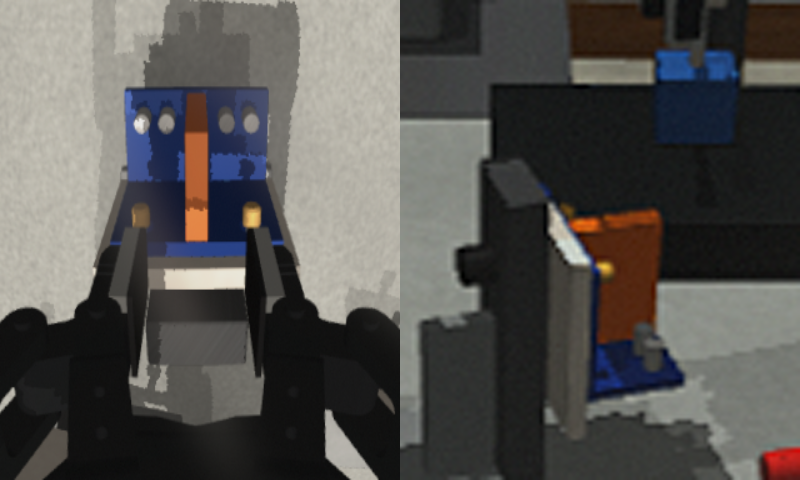

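The holder hangs on both pins, flush and square against the face, and the hand is clear.

```bash
python3 -c "
from cell import robot
print(robot.hand_in())"
```

```text
the job is handed in; nothing more can be done
None
```

The leftmost blue holder is hanging on both pins of the smallest stand, flush against the white face and let go, with the hand clear. I handed the job in at about 23.5 s of robot time, and no verdict came back.

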